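# Flip the stop down, tip the block over and seat it in the drilling jig

### The job

Get the block ready for drilling, only pushing with the fingers and never picking anything up: first push the fence's flip stop over so that it is fully down on the board side. Then push the dark block that stands on end in the jig over towards the stop, so that it falls flat on its broad side, and push it along until its long side is flush against the fence and its end touches the stop. Leave the other things on the bench where they are.

Things in the scene. Friction and masses are not known exactly. Their poses are not given: they have to be found in the camera images.
- jig: Fixed drilling jig: plywood board 190 x 380 mm, 12 mm thick, with a 22 mm thick wooden fence along its far edge. Origin on the bench under the board; z up, x towards the fence, y along the fence towards the flip stop. Board top z = 12 mm, board x -110 to 80, y -185 to 195; the fence's working face (looking to -x) lies at x = 45, fence top z = 48 mm.
- stop_hinge (a point): Hinge centre of the flip stop, between two small steel ears on top of the fence, at jig (56, 160, 63) mm; fixed to the jig, hinge axis along the jig's y. The ears (20 mm long in x) reach up to jig z = 72 mm and the gap between them is 30 mm.
- stop_arm (a joint): Flip stop's arm angle, rad: 0 = fully down on its limit, reaching level from the hinge over the board (-x of the jig); 1.57 = straight up; 2.2 = furthest back beyond the fence (limit). Starts up, leaning back. The hinge is stiff (0.1 N m, about 2 N at the outer end): the arm stays where it is left and must be pushed all the way down. 80 g.
- stop_face (a point): Centre of the foot's flat face (35 x 40 mm) that the block's end must touch; moves with the arm. Arm down: at jig (1.5, 147, 41) mm, facing -y. The arm is an aluminium bar, 26 mm wide, 10 mm thick, 72 mm long from the hinge line, its smooth outer side (top when down) 5 mm off that line; the foot hangs 42 mm below the hinge line under its outer 35 mm.
- block: Workpiece: a dark hardwood block 60 x 38 x 110 mm, about 180 g (hidden variation), sharp-edged. Starts standing on end on the jig's board. Origin: centre of its 60 x 38 mm lower end; own x along the 60 mm width, y along the 38 mm thickness (at the start roughly towards the flip stop), z along the 110 mm length.
- block_centre (a point): Centre of the same block, 55 mm along its own z from block; axes as block.
- block_top (a point): Centre of the block's other 60 x 38 mm end (upper end at the start), 110 mm along its own z from block.
- tin: Bystander: small flat metal tin, 36 mm across, 30 mm tall, on the jig board's near edge; origin at its underside.
- sander: Bystander: cork sanding block 26 x 60 x 22 mm lying on the jig board's near edge; origin at its underside.
- glue: Bystander: white glue bottle 60 mm across, 160 mm tall; origin at its underside.
- jar: Bystander: glass jar 68 mm across, 85 mm tall; origin at its underside.
- offcut: Bystander: standing square wooden offcut 45 x 45 x 80 mm, paler and shorter than the workpiece; origin at its underside.
- mallet: Bystander: mallet 280 mm long lying behind the jig; origin at the middle of its underside.
- square: Bystander: try square (wooden stock 100 mm, steel blade 120 mm) lying flat; origin under its stock.
Not all that is in view belongs to the job. Leave any white or yellow look-alike of the block alone.

How it is judged (in metres and radians):
On the way, in this order (a step that is already met when the one before it is completed fails the run):
1. the flip stop is fully down while the block still stands on end (value of joint stop_arm below 0.12 rad and angle between block's own z axis and vertical below 0.2 rad), for 0.2 s.
2. the block lies flat on its broad side with its former top towards the stop (angle between block's own y axis and vertical above 3.04 rad and z of block_centre in the frame of jig below 0.036 m and angle between the z axis of block and the y axis of jig, either way round below 0.7 rad), for 0.2 s.
3. the block is seated against fence and stop (value of joint stop_arm below 0.12 rad and angle between block's own y axis and vertical above 3.06 rad and y of block_top in the frame of jig between 0.143 and 0.151 m and x of block_top in the frame of jig between 0.011 and 0.019 m and x of block in the frame of jig between 0.011 and 0.019 m and z of block_centre in the frame of jig below 0.035 m and linear speed of block below 0.01 m/s), for 0.2 s.
At the end, for the whole second after the job is handed in: The flip stop is down (within 0.12 rad), the block lies still and flat on the jig's board on its broad side, former top end towards the stop: its end within about 4 mm of the stop's foot and both ends of its long side within about 4 mm of the fence. The robot has let go of everything (all of step 3); the robot touches nothing.
It fails at once if the block is lifted off the board (height (world z) of block_centre above 0.085 m or height (world z) of block above 0.05 m or (angle between block's own z axis and vertical above 1.45 rad and height (world z) of block_centre above 0.045 m)).
It fails at once if one of the other things is moved by more than 20 mm (distance of any of tin, sander, glue, jar, offcut, mallet, square from where it was at the start of the episode above 0.02 m).
It also fails if it takes over 72 s, if anything falls off the work surface, if the arm or the gripper's body presses on something with over 40 N, if the wrist force passes 120 N, or if a joint passes its speed limit or range.

### The arm

A 6-joint arm with a two-finger parallel gripper is mounted at the origin on the work surface. World frame = base frame: x ahead of the robot, y to its left, z up, the work surface at z = 0. Lengths are in mm, angles in degrees, forces in N, time in s.
With the tool pointing down it reaches from about 300 to 850 mm from the base axis. Payload 4.2 kg.
Tool frame: the origin (TCP) lies on the centre line of the jaws, within the pads' length; the fingertips stand 14 mm ahead of it and the grasp point (between the pads) lies 5 mm behind it; x points along the fingers, y is the direction in which the jaws open and shut, and the axes are right-handed (so a half turn about x gives the same grasp; the last joint's range is limited). The gripper opens to 91 mm and grips with 3 to 60 N. Pads are 32 mm wide; open, the fingers measure 118 mm over their backs; the gripper's body (76 mm by 178 mm) begins 60 mm behind the grasp point.
Start: joints at [66.177, 18.312, 89.639, -0, 72.044, -1.146], TCP at [221.692, 530.56, 227.976] pointing down, gripper open.
Joint ranges: [-177.97, 177.97], [-48.28, 115.42], [12.27, 149.76], [-77.06, 257.06], [2.81, 150.46], [-146.56, 146.56]. Speed limits (degrees/s): [147.25, 147.25, 180, 180, 180, 180].

### API

Orientations are given as [roll, pitch, yaw] about the fixed x, y, z axes, in that order (R = Rz(yaw) Ry(pitch) Rx(roll)).
In Python, from workcell import readout, optics, env gives the robot as it stands.
- The arm moves only by the shell command python3 -m creep 'ROWS' [OPENING] [FORCE]. ROWS is JSON, a list of rows, each an object with "translation": the shift along the world's x, y, z in cm, a list of three; "delta_rot": the turn, a rotation vector about the world's x, y, z in rad, a list of three. In form: [{"translation": [dx, dy, dz], "delta_rot": [rx, ry, rz]}, ...]. A call has 1 to 5 rows; each row shifts and turns the commanded pose from where the row before left it; what a row does not reach is not made up. A row lasts 1/12 s, in which the tool goes at most 41.7 mm and 7.16 degrees, less where a joint would pass 70% of its speed; a pose out of reach is approached as far as the arm can. A call with a gripper value outside its range is refused whole. OPENING is the gripper's target within -1 to 1 (fully open at 1, half-way at 0, shut at -1), set as the call begins (- or left out, the last holds). The fingers move at their own pace and stop on an object; FORCE is the grip in N (left out, the last holds). Time passes only in rows, so rows that do not move let the fingers close. It gives the time, the measured TCP pose, the force and the opening at its end, in the units of the state.
- readout.state(): the state, without advancing time (a new reading comes with each control period).
- optics.grab_frame(name): name is "side" or "top"; returns (picture, depth): 384x512x3 uint8, red, green, blue; 384x512 float32, mm along the optical axis (not along the pixel's ray), 0 where there is no reading.
- optics.camera_params(name): a dict with "mtx" (3x3 intrinsics, pixels), "R" (3x3) and "t" (3): a world point X has camera coordinates R X + t. Camera axes: x right, y down, z forward; pixel columns grow to the right and rows downward; lengths in mm; the calibration is good to about 2 mm. A picture is of the moment at which its call begins. camera_params takes no time and is no camera call.
- env.job_done(): hands the job in, once; it reports no verdict.
The state is a dict: "time_s": time; "qpos": joint angles; "qvel": joint speeds; "effort": joint torques, N m; "ee_pos": TCP position; "ee_rot": TCP orientation; "force": force on the tool from outside, world axes, zero at the start; "torque": the same for the moment, N m; "gripper_width": finger opening in mm.
Only numpy, scipy, OpenCV 4.12 (cv2) and the standard library are available. Lean on these libraries where they do the work, as an engineer would, in place of code of your own. Each camera call takes 0.05 s, during which the arm holds its last target.

## Working session

There is one attempt and no reset: what is moved stays moved. The work goes in short steps, Python scripts to look and compute and a shell command to move; the robot and the scene stay as the last step left them, time stands still between calls to the robot, and variables do not carry over. Pictures are saved under pics/ and viewed, and the job is handed in when it is done.

```bash
mkdir -p pics; ls
python3 - <<'E'
from workcell import readout, optics
import cv2,numpy as np
print(readout.state())
for n in ("side","top"):
    p,d=optics.grab_frame(n); cv2.imwrite(f"pics/{n}0.png",cv2.resize(p[:,:,::-1],(800,600)))
    np.savez(f"{n}0.npz",p=p,d=d); print(n,optics.camera_params(n))
E
```

```text
pics
{'time_s': 0.0, 'qpos': array([ 6.61766221e+01,  1.83506295e+01,  8.97070330e+01, -1.10223043e-03,
        7.20419706e+01, -1.14695151e+00]), 'qvel': array([ 0.03139151,  0.06149687,  0.00321052, -0.06234317, -0.05218577,
       -0.04477558]), 'effort': array([-1.02362553e-04, -4.12464809e+01, -2.31967485e+01,  7.27194850e-02,
        4.59026895e-02, -1.38185292e-04]), 'ee_pos': array([221.49896745, 530.10743966, 227.1261391 ]), 'ee_rot': array([ -90.54433663,   89.90036143, -113.22042227]), 'force': array([0.0258466 , 0.43151198, 0.44891674]), 'torque': array([-0.06820552,  0.00556589, -0.00129279]), 'gripper_width': 90.73526816201793}
side {'mtx': array([[447.60575498,   0.        , 253.12507171],
       [  0.        , 447.60575498, 188.28795694],
       [  0.        ,   0.        ,   1.        ]]), 'R': array([[ 0.80734684, -0.58973069,  0.02021842],
       [-0.32676023, -0.47534352, -0.81686981],
       [ 0.49134389,  0.65289069, -0.57646763]]), 't': array([-466.30045703,  256.62855224, 1029.23437144])}
top {'mtx': array([[466.02662878,   0.        , 258.52266763],
       [  0.        , 466.02662878, 177.0358759 ],
       [  0.        ,   0.        ,   1.        ]]), 'R': array([[-0.00275137, -0.99992781, -0.01169621],
       [-0.99113472,  0.00428045, -0.13279177],
       [ 0.13283225,  0.01122716, -0.99107494]]), 't': array([  12.32306036,  602.55066744, 1339.8893324 ])}
```

View pics/side0.png

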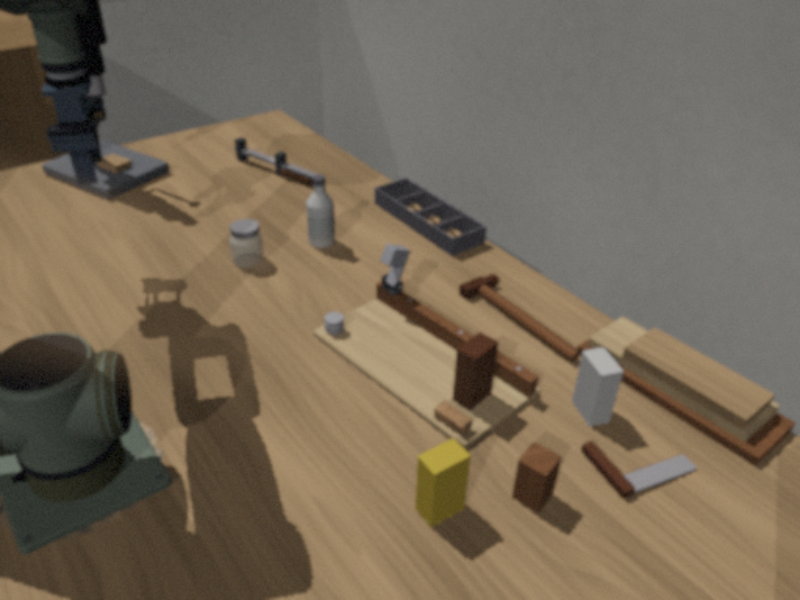

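View pics/top0.png

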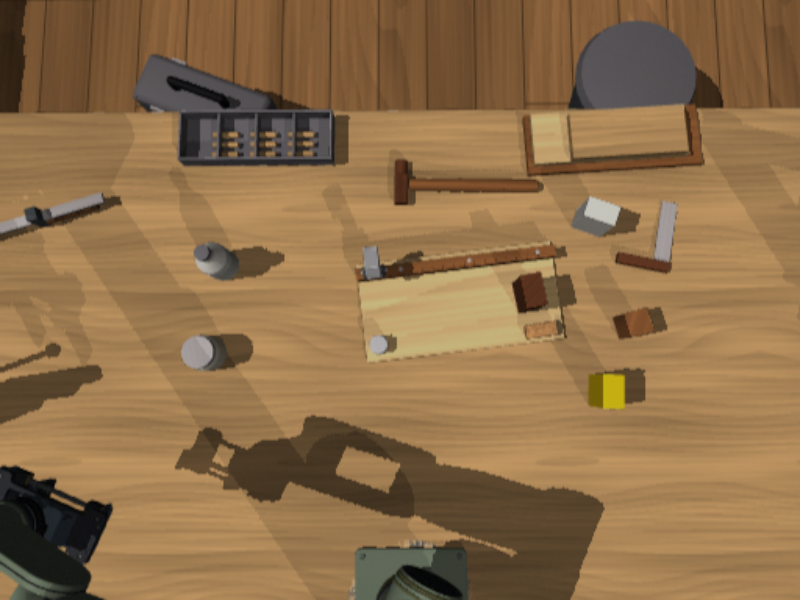

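The top view shows the jig at about (360-565, 245-360), the stop at (372, 262) leaning back, and the block at (530, 292). I'll enlarge that area.

```bash
cat > h.py <<'E'
import numpy as np
from workcell import optics
def px2w(n,u,v,z=None,d=None):
    c=optics.camera_params(n);K,R,t=c["mtx"],c["R"],c["t"]
    r=np.linalg.inv(K)@[u,v,1]; C=-R.T@t; w=R.T@r
    s=(z-C[2])/w[2] if z is not None else d
    return C+s*w
def w2px(n,X):
    c=optics.camera_params(n); q=c["mtx"]@(c["R"]@np.array(X,float)+c["t"]); return q[:2]/q[2]
E
python3 - <<'E'
import numpy as np,cv2
p=np.load("top0.npz")["p"]
cv2.imwrite("pics/topc.png",cv2.resize(p[145:240,220:375,::-1],(775,475),interpolation=cv2.INTER_CUBIC))
p=np.load("side0.npz")["p"]
cv2.imwrite("pics/sidec.png",cv2.resize(p[150:290,195:350,::-1],(620,560),interpolation=cv2.INTER_CUBIC))
E
```

```text
(no output)
```

View pics/topc.png

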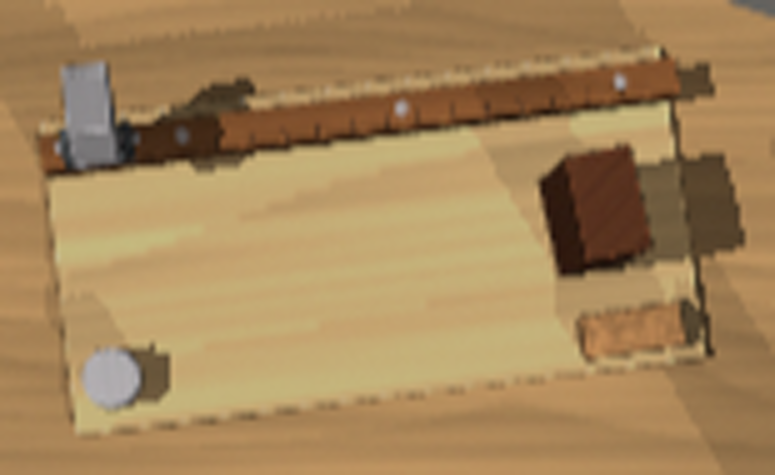

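View pics/sidec.png

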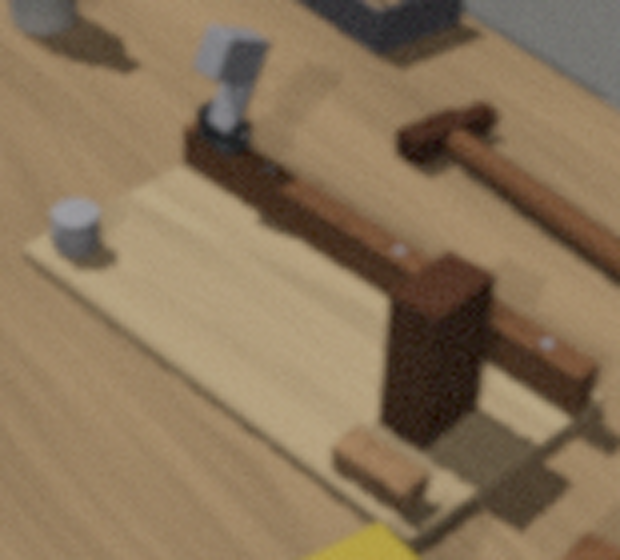

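Run:
```python
import numpy as np
from h import *
from scipy.optimize import least_squares
c=lambda x,y:(220+x/5-.4,145+y/5-.4)
J=[((78,430),(-110,195,12)),((706,354),(-110,-185,12)),((663,48),(80,-185,12)),((680,95),(45,-185,48)),((672,62),(67,-185,48)),((50,175),(45,195,48))]
side=[((25,250),(-110,195,12)),((415,538),(-110,-185,12)),((582,410),(45,-185,12)),((585,375),(45,-185,48)),((187,160),(45,195,12))]
s=lambda x,y:(195+x/4-.4,150+y/4-.4)
W=lambda q,P:np.array([q[0]+np.cos(q[2])*P[0]-np.sin(q[2])*P[1],q[1]+np.sin(q[2])*P[0]+np.cos(q[2])*P[1],P[2]])
def f(q,sd=True): return np.concatenate([w2px("top",W(q,P))-c(*u) for u,P in J]+([w2px("side",W(q,P))-s(*u) for u,P in side] if sd else []))
for sd in(False,True):
    r=least_squares(f,[550,0,0],args=(sd,),x_scale=[10,10,.05]); print(r.x,np.degrees(r.x[2]));print(r.fun.reshape(-1,2).round(1).tolist())
q=r.x
inv=lambda X:(np.array([[np.cos(q[2]),np.sin(q[2])],[-np.sin(q[2]),np.cos(q[2])]])@(X[:2]-q[:2])).round(1)
print("block top")
B=[(567,160),(630,146),(652,248),(583,270)]
for u in B: X=px2w("top",*c(*u),z=122); print(X.round(1),inv(X))
print("block left base", [inv(px2w("top",*c(*u),z=12)) for u in((541,182),(560,274))])
print("tin",inv(px2w("top",*c(112,378),z=42)),"sander",[inv(px2w("top",*c(*u),z=34)) for u in((580,320),(685,303),(688,342),(588,358))])
print("arm end",[inv(px2w("top",*c(*u),z=125)) for u in((62,65),(105,62))])
d=np.load("top0.npz")["d"]
for nm,(x,y) in dict(board=(300,300),block=(605,205),arm=(88,85),foot=(92,145),tin=(112,378),fence=(300,115)).items():
    u,v=c(x,y);dd=d[int(round(v)),int(round(u))]; X=px2w("top",u,v,d=dd);print(nm,X.round(1),inv(X))
```

```text
[ 5.74615365e+02 -9.92221277e+01  1.16906664e-01] 6.698258467195785
[[-0.4, 1.0], [0.6, 0.9], [-0.1, -0.2], [0.5, -0.2], [1.0, -0.9], [-1.5, -0.8]]
[ 5.77261650e+02 -1.01459237e+02  1.21436045e-01] 6.957772835039337
[[0.6, 0.4], [1.4, -0.3], [0.4, -1.3], [1.1, -1.4], [1.6, -2.0], [-0.8, -1.3], [-1.0, -1.6], [-0.9, -0.1], [-2.2, 1.7], [-1.1, 0.0], [-1.4, 0.3]]
block top
[ 592.  -197.8  122. ] [  2.9 -97.4]
[ 599.7 -232.9  122. ] [   6.3 -133.2]
[ 542.7 -243.5  122. ] [ -51.5 -136.8]
[ 530.6 -205.1  122. ] [-58.9 -97.2]
block left base [array([  4.3, -98.1]), array([ -52.1, -101.4])]
tin [-81.8 171.5] sander [array([ -81.9, -105.7]), array([ -79.7, -168.4]), array([-102.6, -166.6]), array([-104.6, -107.1])]
arm end [array([ 91., 175.]), array([ 89.6, 150.9])]
board [523.  -52.5   9.3] [-48.   55.1]
block [ 566.7 -218.2  122.2] [ -24.6 -114.6]
arm [633.8  68.3 131.7] [ 76.7 161.6]
foot [599.8  65.8 134.7] [ 42.6 163.3]
tin [475.   58.5  47.9] [-82.1 171.2]
fence [629.5 -52.2  47.1] [57.8 42.6]
```

Both cameras put the jig at about (576, -100) with a yaw of about 6.8°. The block sits at jig (-25, -116). The stop arm leans back, with its end near jig x≈91. I'll close the jaws, turn them along the jig's x axis and go behind the stop.

```bash
python3 -m creep '[{"translation":[2,-2,0],"delta_rot":[0,0,-0.05]},{"translation":[2,-2,0],"delta_rot":[0,0,-0.05]},{"translation":[2,-2,0],"delta_rot":[0,0,-0.05]},{"translation":[2,-2,0],"delta_rot":[0,0,-0.05]},{"translation":[2,-2,0],"delta_rot":[0,0,-0.05]}]' -1 20
python3 -m creep '[{"translation":[2,-2,0],"delta_rot":[0,0,-0.05]},{"translation":[2,-2,0],"delta_rot":[0,0,-0.05]},{"translation":[2,-2,0],"delta_rot":[0,0,-0.05]},{"translation":[2,-2,0],"delta_rot":[0,0,-0.05]},{"translation":[2,-2,0],"delta_rot":[0,0,-0.05]}]'
python3 -m creep '[{"translation":[2,-2,0],"delta_rot":[0,0,-0.05]},{"translation":[2,-2,0],"delta_rot":[0,0,-0.05]},{"translation":[2,-2,0],"delta_rot":[0,0,-0.05]},{"translation":[2,-2,0],"delta_rot":[0,0,-0.05]},{"translation":[2,-2,0],"delta_rot":[0,0,-0.05]}]'
python3 -m creep '[{"translation":[2.5,-2,0],"delta_rot":[0,0,-0.05]},{"translation":[2.5,-2,0],"delta_rot":[0,0,-0.05]},{"translation":[2.5,-2,0],"delta_rot":[0,0,-0.05]},{"translation":[2.5,-2,0],"delta_rot":[0,0,-0.05]},{"translation":[0,0,0],"delta_rot":[0,0,0]}]'
```

```text
time_s: 0.52
ee_pos: [322.2, 429.4, 227.6]
ee_rot: [-88.7, 90.0, -125.9]
force: [0.9, 0.7, 0.1]
gripper_width: 61.2
time_s: 0.93
ee_pos: [422.3, 329.3, 227.6]
ee_rot: [-90.8, 90.0, -142.3]
force: [0.5, 0.7, 0.5]
gripper_width: 27.4
time_s: 1.35
ee_pos: [522.3, 229.3, 227.5]
ee_rot: [-95.4, 89.9, -161.2]
force: [0.8, 0.6, -0.3]
gripper_width: 1.0
time_s: 1.77
ee_pos: [625.5, 146.7, 226.7]
ee_rot: [26.8, 89.8, -50.6]
force: [-0.2, -0.0, -0.5]
gripper_width: 0.3
```

```bash
python3 -m creep '[{"translation":[2.2,-2.3,0],"delta_rot":[0,0,-0.05]},{"translation":[2.2,-2.3,0],"delta_rot":[0,0,-0.05]},{"translation":[2.2,-2.5,0],"delta_rot":[0,0,0]},{"translation":[0,0,-3],"delta_rot":[0,0,0]},{"translation":[0,0,-3],"delta_rot":[0,0,0]}]'
python3 -m creep '[{"translation":[0,0,-3],"delta_rot":[0,0,0]},{"translation":[0,0,-2.8],"delta_rot":[0,0,0]},{"translation":[0,0,0],"delta_rot":[0,0,0]}]'
python3 - <<'E'
from workcell import readout, optics
import cv2,numpy as np
from h import *
for n,(a,b,c,d) in (("side",(130,270,195,350)),("top",(130,240,220,375))):
    p,_=optics.grab_frame(n); cv2.imwrite(f"pics/{n}1.png",cv2.resize(p[a:b,c:d,::-1],None,fx=4,fy=4,interpolation=cv2.INTER_CUBIC))
print(readout.state()["ee_pos"])
E
```

```text
time_s: 2.18
ee_pos: [689.6, 78.3, 168.5]
ee_rot: [89.4, 89.7, 6.4]
force: [-0.5, 0.6, -0.9]
gripper_width: 0.6
time_s: 2.43
ee_pos: [683.0, 79.4, 102.9]
ee_rot: [-92.1, 89.2, -174.9]
force: [-0.3, 0.3, -1.2]
gripper_width: 0.4
[687.01738124  79.91463802 109.31619101]
```

View pics/side1.png

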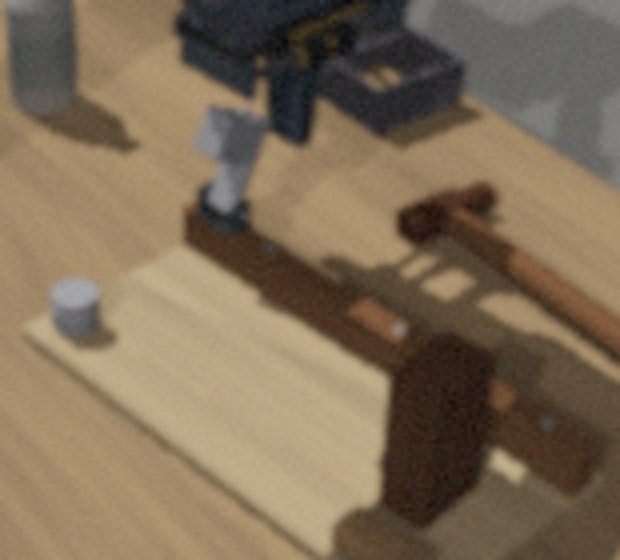

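View pics/top1.png

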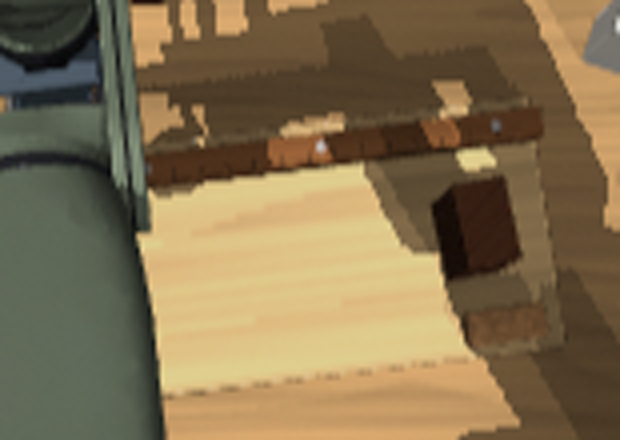

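The finger is just behind the arm. Now I'll sweep towards the board side.

```bash
python3 -m creep '[{"translation":[-1.2,-0.3,0],"delta_rot":[0,0,0]},{"translation":[-1.2,-0.3,0],"delta_rot":[0,0,0]},{"translation":[-1.2,-0.1,0],"delta_rot":[0,0,0]},{"translation":[-1,-0.1,0],"delta_rot":[0,0,0]},{"translation":[-1,-0.1,0],"delta_rot":[0,0,0]}]'
python3 -m creep '[{"translation":[-1,-0.1,0],"delta_rot":[0,0,0]},{"translation":[-1,-0.1,0],"delta_rot":[0,0,0]},{"translation":[-1,-0.1,0],"delta_rot":[0,0,0]},{"translation":[-1,-0.1,0],"delta_rot":[0,0,0]},{"translation":[-1,-0.1,0],"delta_rot":[0,0,0]}]'
python3 -m creep '[{"translation":[-1,-0.1,0],"delta_rot":[0,0,0]},{"translation":[0,0,0],"delta_rot":[0,0,0]}]'
python3 - <<'E'
from workcell import readout, optics
import cv2,numpy as np
for n,(a,b,c,d) in (("side",(130,270,195,350)),):
    p,_=optics.grab_frame(n); cv2.imwrite(f"pics/{n}2.png",cv2.resize(p[a:b,c:d,::-1],None,fx=4,fy=4,interpolation=cv2.INTER_CUBIC))
s=readout.state();print(s["ee_pos"],s["force"])
E
```

```text
time_s: 2.95
ee_pos: [634.4, 71.0, 114.3]
ee_rot: [88.4, 89.4, 5.5]
force: [1.3, -0.5, 1.5]
gripper_width: 0.2
time_s: 3.37
ee_pos: [583.2, 65.9, 112.6]
ee_rot: [88.9, 89.6, 6.1]
force: [1.3, 0.3, 1.0]
gripper_width: 0.4
time_s: 3.53
ee_pos: [569.6, 64.4, 110.8]
ee_rot: [-91.5, 89.9, -174.3]
force: [-1.2, -0.1, 0.6]
gripper_width: 0.2
[570.40514446  64.50086681 110.53710572] [ 0.22182358 -0.22463121  0.18371191]
```

View pics/side2.png

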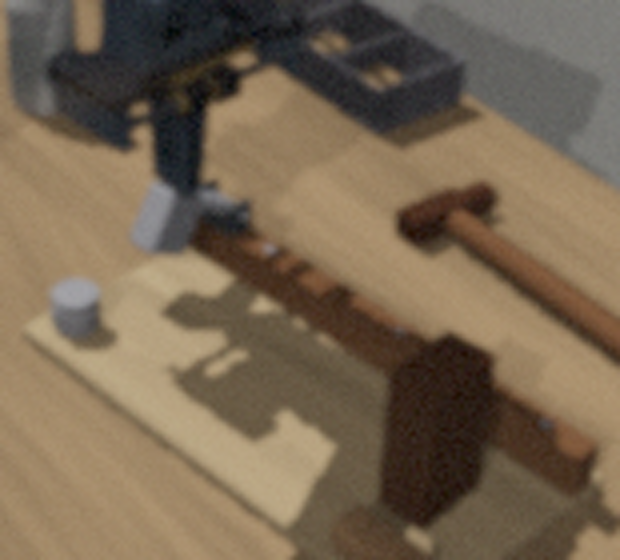

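The arm is most of the way down, at about 0.4 rad, with the finger on its outer end. Now I'll press down.

```bash
python3 -m creep '[{"translation":[0,0,-0.6],"delta_rot":[0,0,0]},{"translation":[0,0,-0.6],"delta_rot":[0,0,0]},{"translation":[0,0,-0.6],"delta_rot":[0,0,0]},{"translation":[0,0,-0.5],"delta_rot":[0,0,0]},{"translation":[0,0,0],"delta_rot":[0,0,0]}]'
python3 -m creep '[{"translation":[0,0,-0.3],"delta_rot":[0,0,0]},{"translation":[0,0,0],"delta_rot":[0,0,0]}]'
python3 -m creep '[{"translation":[0,0,-0.2],"delta_rot":[0,0,0]},{"translation":[0,0,0],"delta_rot":[0,0,0]}]'
python3 -m creep '[{"translation":[0,0,-0.2],"delta_rot":[0,0,0]},{"translation":[0,0,0],"delta_rot":[0,0,0]}]'
```

```text
time_s: 4.0
ee_pos: [570.9, 64.5, 85.0]
ee_rot: [-91.6, 89.8, -174.5]
force: [0.1, 0.7, -0.4]
gripper_width: 0.2
time_s: 4.17
ee_pos: [571.6, 64.5, 83.2]
ee_rot: [-92.3, 90.0, -175.2]
force: [-0.3, -0.4, -0.5]
gripper_width: 0.5
time_s: 4.33
ee_pos: [572.0, 64.6, 82.3]
ee_rot: [87.3, 90.0, 4.5]
force: [0.8, -0.0, 0.2]
gripper_width: 0.6
time_s: 4.5
ee_pos: [572.1, 64.6, 82.1]
ee_rot: [87.2, 89.9, 4.3]
force: [-3.9, -0.6, 13.7]
gripper_width: 0.5
```

At the limit: 13.7 N at tip z=68, which is the height of the bar's top when the arm is down. I'll go up and over to behind the block, with the jaws part open.

```bash
python3 -m creep '[{"translation":[0,0,2],"delta_rot":[0,0,0]},{"translation":[0,0,4],"delta_rot":[0,0,0]},{"translation":[0,0,3.5],"delta_rot":[0,0,0]},{"translation":[0,-3,0],"delta_rot":[0,0,0]},{"translation":[0,-3,0],"delta_rot":[0,0,0]}]' -0.5
python3 -m creep '[{"translation":[0,-3,0],"delta_rot":[0,0,0]},{"translation":[0,-3,0],"delta_rot":[0,0,0]},{"translation":[0,-3,0],"delta_rot":[0,0,0]},{"translation":[0,-3,0],"delta_rot":[0,0,0]},{"translation":[0,-3,0],"delta_rot":[0,0,0]}]'
python3 -m creep '[{"translation":[0,-3,0],"delta_rot":[0,0,0]},{"translation":[0,-3,0],"delta_rot":[0,0,0]},{"translation":[0,-3,0],"delta_rot":[0,0,0]},{"translation":[0,-3.4,0],"delta_rot":[0,0,0]},{"translation":[0,0,0],"delta_rot":[0,0,0]}]'
python3 - <<'E'
from workcell import readout, optics
import cv2,numpy as np
for n,(a,b,c,d) in (("side",(130,290,195,350)),("top",(130,240,220,375))):
    p,_=optics.grab_frame(n); cv2.imwrite(f"pics/{n}3.png",cv2.resize(p[a:b,c:d,::-1],None,fx=4,fy=4,interpolation=cv2.INTER_CUBIC))
s=readout.state();print(s["ee_pos"],s["ee_rot"],s["force"])
E
```

```text
time_s: 4.92
ee_pos: [573.5, 5.0, 177.9]
ee_rot: [82.9, 89.6, 0.3]
force: [-0.5, -1.2, -1.0]
gripper_width: 22.4
time_s: 5.33
ee_pos: [571.6, -146.9, 175.0]
ee_rot: [74.8, 90.0, -8.0]
force: [1.0, 0.1, -0.3]
gripper_width: 23.1
time_s: 5.75
ee_pos: [571.7, -275.2, 174.6]
ee_rot: [10.2, 89.8, -72.9]
force: [0.6, 0.6, -0.3]
gripper_width: 22.8
[ 571.42733991 -270.51279099  174.48960392] [-169.61040032   89.96762326  107.41222829] [ 0.2336679   0.7594535  -0.57753795]
```

View pics/side3.png

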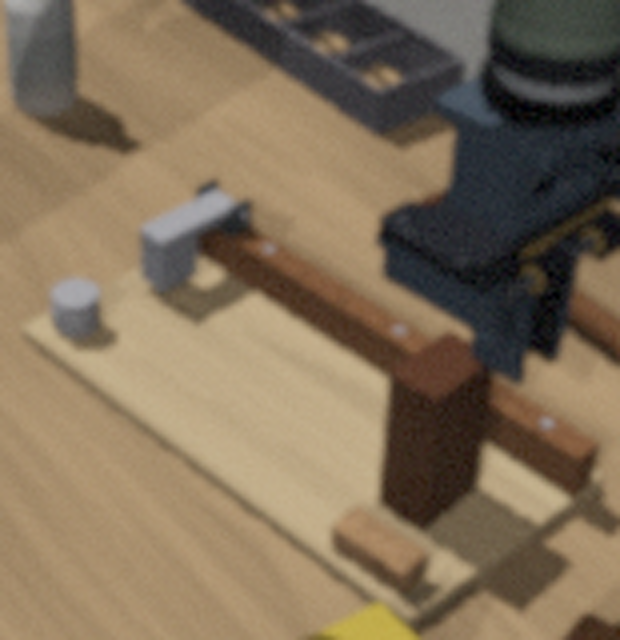

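View pics/top3.png

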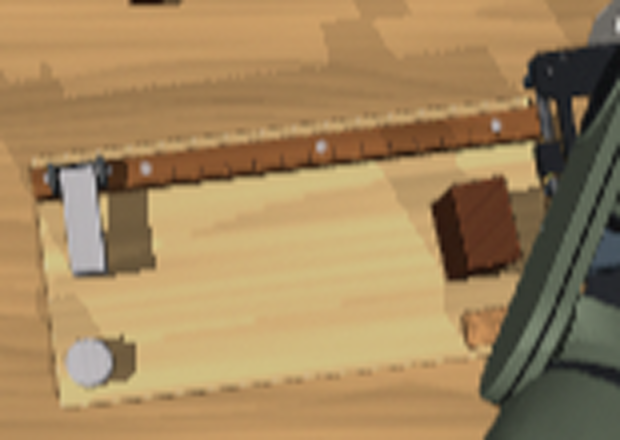

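The stop is fully down and the block is still standing. I'll lower to near the block's top and push it over.

```bash
python3 -m creep '[{"translation":[0,0,-2],"delta_rot":[0,0,0]},{"translation":[0,0,-2],"delta_rot":[0,0,0]},{"translation":[0,0,-1.2],"delta_rot":[0,0,0]},{"translation":[0,0,0],"delta_rot":[0,0,0]},{"translation":[0,0,0],"delta_rot":[0,0,0]}]'
python3 -m creep '[{"translation":[-0.1,0.8,0],"delta_rot":[0,0,0]},{"translation":[-0.1,0.6,0],"delta_rot":[0,0,0]},{"translation":[0,0.4,0],"delta_rot":[0,0,0]},{"translation":[-0.1,0.4,0],"delta_rot":[0,0,0]},{"translation":[0,0.4,0],"delta_rot":[0,0,0]}]'
python3 - <<'E'
from workcell import readout, optics
import cv2,numpy as np
for n,(a,b,c,d) in (("side",(130,290,195,350)),):
    p,_=optics.grab_frame(n); cv2.imwrite(f"pics/{n}4.png",cv2.resize(p[a:b,c:d,::-1],None,fx=4,fy=4,interpolation=cv2.INTER_CUBIC))
s=readout.state();print(s["ee_pos"],s["ee_rot"],s["force"])
E
```

```text
time_s: 6.27
ee_pos: [571.6, -268.1, 122.6]
ee_rot: [-135.5, 89.9, 141.7]
force: [0.3, -1.0, 0.1]
gripper_width: 22.9
time_s: 6.68
ee_pos: [568.8, -242.9, 123.7]
ee_rot: [58.2, 89.9, -24.6]
force: [-0.5, 1.0, 0.0]
gripper_width: 22.6
[ 568.70476713 -242.13944949  123.45538323] [124.48419547  89.96012108  41.67664747] [-0.36023846  0.7422312  -0.55404939]
```

View pics/side4.png

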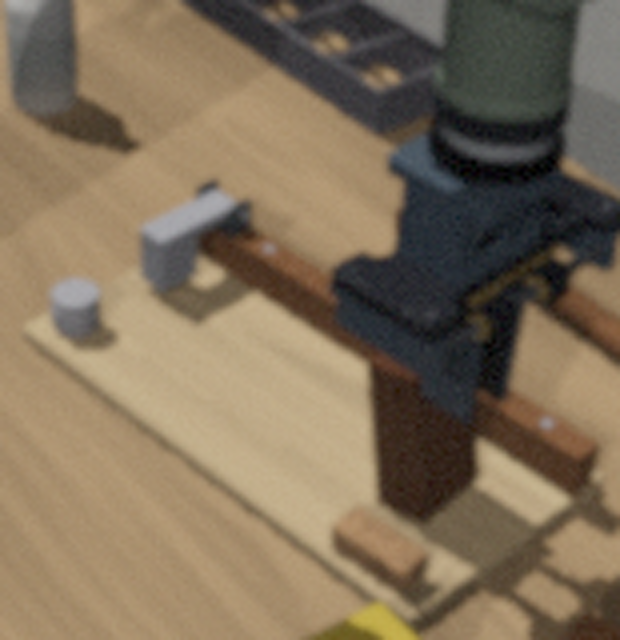

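The block is tipping about its lower edge without sliding. I'll keep going.

```bash
python3 -m creep '[{"translation":[-0.1,0.4,0],"delta_rot":[0,0,0]},{"translation":[0,0.4,0],"delta_rot":[0,0,0]},{"translation":[0,0.4,0],"delta_rot":[0,0,0]},{"translation":[-0.1,0.4,0],"delta_rot":[0,0,0]},{"translation":[0,0.4,0],"delta_rot":[0,0,0]}]'
python3 -m creep '[{"translation":[-0.1,0.4,0],"delta_rot":[0,0,0]},{"translation":[0,0.4,0],"delta_rot":[0,0,0]},{"translation":[0,0.4,0],"delta_rot":[0,0,0]},{"translation":[0,0,0],"delta_rot":[0,0,0]},{"translation":[0,0,0],"delta_rot":[0,0,0]}]'
python3 - <<'E'
from workcell import readout, optics
import cv2,numpy as np
for n,(a,b,c,d) in (("side",(130,290,195,350)),):
    p,_=optics.grab_frame(n); cv2.imwrite(f"pics/{n}5.png",cv2.resize(p[a:b,c:d,::-1],None,fx=4,fy=4,interpolation=cv2.INTER_CUBIC))
s=readout.state();print(s["ee_pos"],s["ee_rot"],s["force"])
E
```

```text
time_s: 7.15
ee_pos: [566.5, -223.0, 122.9]
ee_rot: [-133.6, 90.0, 143.5]
force: [-0.0, 0.1, 0.7]
gripper_width: 22.5
time_s: 7.57
ee_pos: [565.8, -211.2, 123.0]
ee_rot: [49.2, 90.0, -33.6]
force: [-0.4, -0.1, -0.6]
gripper_width: 22.6
[ 565.74957707 -211.41136613  123.00432166] [ 33.57361863  89.98664745 -49.24955677] [ 0.58319056  0.69977206 -0.09806698]
```

View pics/side5.png

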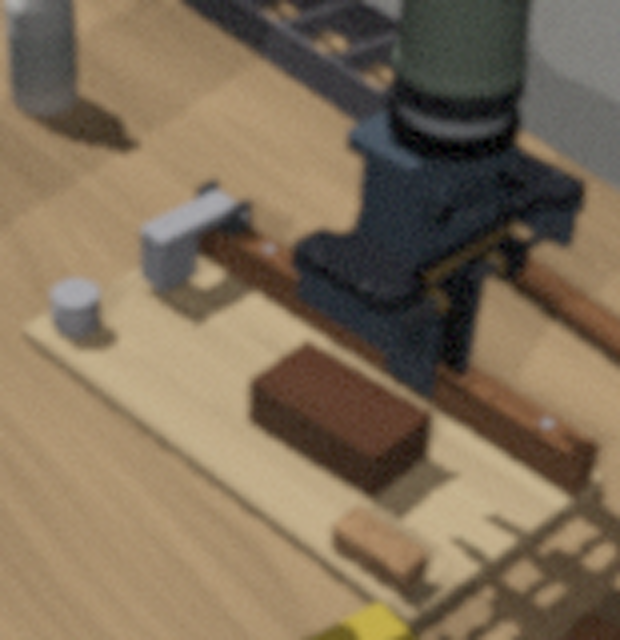

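The block is flat. I'll rise clear, move to the near side while turning the jaws along the fence, and measure.

```bash
python3 -m creep '[{"translation":[0,0,3],"delta_rot":[0,0,0]},{"translation":[0,0,2],"delta_rot":[0,0,0]},{"translation":[-3,0,0],"delta_rot":[0,0,0.1]},{"translation":[-3,0,0],"delta_rot":[0,0,0.1]},{"translation":[-3,0,0],"delta_rot":[0,0,0.1]}]' 0
python3 -m creep '[{"translation":[-3,0,0],"delta_rot":[0,0,0.1]},{"translation":[-3,0,0],"delta_rot":[0,0,0.1]},{"translation":[0,0,0],"delta_rot":[0,0,0]}]'
python3 - <<'E'
from workcell import readout, optics
import cv2,numpy as np
for n,(a,b,c,d) in (("side",(130,290,195,350)),("top",(145,240,220,375))):
    p,dd=optics.grab_frame(n); np.savez(n+"6.npz",p=p,d=dd);cv2.imwrite(f"pics/{n}6.png",cv2.resize(p[a:b,c:d,::-1],None,fx=5 if n=="top" else 4,fy=5 if n=="top" else 4,interpolation=cv2.INTER_CUBIC))
s=readout.state();print(s["ee_pos"],s["ee_rot"],s["qpos"])
E
```

```text
time_s: 8.03
ee_pos: [474.9, -211.6, 173.2]
ee_rot: [32.6, 90.0, -32.8]
force: [-0.4, 0.5, -0.4]
gripper_width: 45.4
time_s: 8.28
ee_pos: [410.2, -210.5, 172.7]
ee_rot: [-143.1, 89.7, 162.7]
force: [-0.6, 0.2, -0.7]
gripper_width: 45.8
[ 415.35736679 -211.76892765  173.47231486] [ 32.66820372  89.91287477 -21.65217734] [-2.84351561e+01  1.11214221e+01  1.08146584e+02  1.18061376e-02
  6.06454789e+01 -6.41205547e+01]
```

View pics/top6.png

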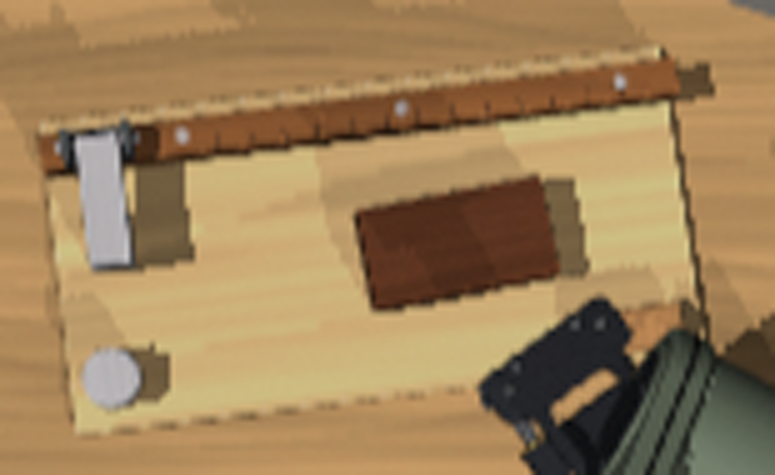

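```bash
cat >> h.py <<'E'
Q=[576,-100,np.radians(6.85)]
def jig(X): 
    c,s=np.cos(Q[2]),np.sin(Q[2]); d=np.array(X[:2])-Q[:2]; return np.array([c*d[0]+s*d[1],-s*d[0]+c*d[1]]).round(1)
def world(x,y):
    c,s=np.cos(Q[2]),np.sin(Q[2]); return np.array([Q[0]+c*x-s*y,Q[1]+s*x+c*y]).round(1)
E
python3 - <<'E'
from h import *
for n,u in (("farstop",(357,212)),("far",(540,178)),("near",(558,275)),("nearstop",(377,309))):
    print(n,jig(px2w("top",220+u[0]/5-.4,145+u[1]/5-.4,z=50)))
for n,u in (("fence L",(50,174)),("fence R",(680,96))): print(n,jig(px2w("top",220+u[0]/5-.4,145+u[1]/5-.4,z=48)))
print("foot",[jig(px2w("top",220+u[0]/5-.4,145+u[1]/5-.4,z=68)) for u in((133,265),(90,270))])
print(world(-100,-43))
E
```

```text
farstop [-2.8 15.5]
far [  3.9 -93.6]
near [-53.8 -95.9]
nearstop [-60.6  11.4]
fence L [ 42.1 191.7]
fence R [  42.2 -182.6]
foot [array([-19.2, 149. ]), array([-19. , 173.9])]
[ 481.8 -154.6]
```

```bash
python3 -m creep '[{"translation":[0.6,0.6,0],"delta_rot":[0,0,0.1]},{"translation":[0.6,0.6,0],"delta_rot":[0,0,0.1]},{"translation":[0.6,0.5,0],"delta_rot":[0,0,0.1]},{"translation":[0.6,0.5,0],"delta_rot":[0,0,0.1]},{"translation":[0.6,0.5,0],"delta_rot":[0,0,0.1]}]' 0.1
python3 -m creep '[{"translation":[0.6,0.5,0],"delta_rot":[0,0,0.1]},{"translation":[0.6,0.5,0],"delta_rot":[0,0,0.1]},{"translation":[0.6,0.5,0],"delta_rot":[0,0,0.1]},{"translation":[0.6,0.5,0],"delta_rot":[0,0,0.1]},{"translation":[0.6,0.5,0],"delta_rot":[0,0,0.1]}]'
python3 -m creep '[{"translation":[0.6,0.5,-2.5],"delta_rot":[0,0,0.067]},{"translation":[0,0,-2.5],"delta_rot":[0,0,0]},{"translation":[0,0,-2.5],"delta_rot":[0,0,0]},{"translation":[0,0,-2.5],"delta_rot":[0,0,0]},{"translation":[0,0,0],"delta_rot":[0,0,0]}]'
python3 - <<'E'
from workcell import readout, optics
import cv2,numpy as np
from h import *
for n,(a,b,c,d) in (("side",(130,290,195,350)),):
    p,dd=optics.grab_frame(n);cv2.imwrite(f"pics/{n}7.png",cv2.resize(p[a:b,c:d,::-1],None,fx=4,fy=4,interpolation=cv2.INTER_CUBIC))
s=readout.state();r=s["ee_rot"];print(s["ee_pos"],jig(s["ee_pos"]),90+r[2]-r[0],s["qpos"],s["gripper_width"])
E
```

```text
time_s: 8.8
ee_pos: [447.7, -184.5, 173.0]
ee_rot: [13.2, 89.9, -12.1]
force: [-0.6, -0.9, 0.6]
gripper_width: 50.2
time_s: 9.22
ee_pos: [477.8, -159.3, 173.0]
ee_rot: [-10.8, 89.9, -7.4]
force: [-1.5, 0.1, -0.4]
gripper_width: 50.5
time_s: 9.63
ee_pos: [480.2, -153.4, 68.8]
ee_rot: [152.3, 89.5, 159.3]
force: [-0.4, 0.2, 0.1]
gripper_width: 50.2
[ 481.41552795 -153.87430234   70.98026347] [-100.3  -42.2] 96.93300162604609 [-1.90380095e+01  2.13093369e+01  1.10934932e+02  1.86274758e-02
  4.80305474e+01 -1.15983501e+02] 50.08576269375537
```

View pics/side7.png

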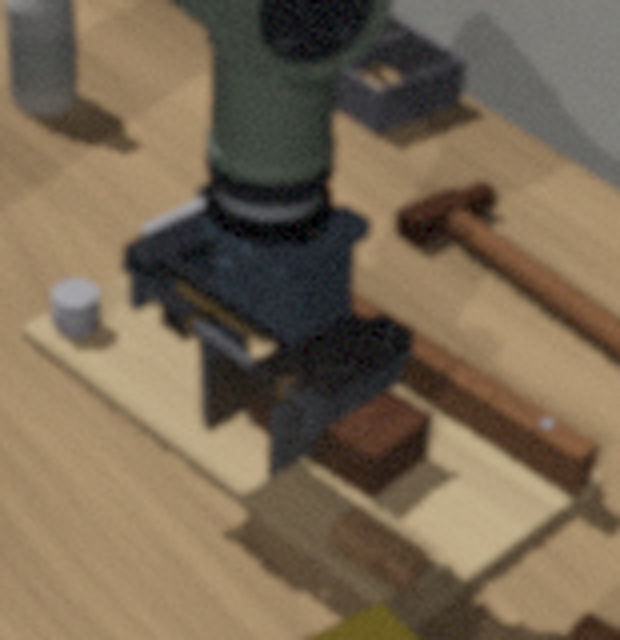

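Both fingers line up with the block's long side and are clear of the sander. I'll lower and push towards the fence.

```bash
python3 -m creep '[{"translation":[0,0,-1.8],"delta_rot":[0,0,0]},{"translation":[0,0,-1.8],"delta_rot":[0,0,0]},{"translation":[0,0,0],"delta_rot":[0,0,0]},{"translation":[0.8,0.1,0],"delta_rot":[0,0,0]},{"translation":[0.8,0.1,0],"delta_rot":[0,0,0]}]'
python3 -m creep '[{"translation":[0.5,0.06,0],"delta_rot":[0,0,0]},{"translation":[0.5,0.06,0],"delta_rot":[0,0,0]},{"translation":[0.5,0.06,0],"delta_rot":[0,0,0]},{"translation":[0.5,0.06,0],"delta_rot":[0,0,0]},{"translation":[0.5,0.06,0],"delta_rot":[0,0,0]}]'
python3 -m creep '[{"translation":[0.5,0.06,0],"delta_rot":[0,0,0]},{"translation":[0.5,0.06,0],"delta_rot":[0,0,0]},{"translation":[0.5,0.06,0],"delta_rot":[0,0,0]},{"translation":[0.3,0.03,0],"delta_rot":[0,0,0]},{"translation":[0,0,0],"delta_rot":[0,0,0]}]'
python3 -m creep '[{"translation":[0.3,0.04,0],"delta_rot":[0,0,0]},{"translation":[0,0,0],"delta_rot":[0,0,0]}]'
python3 - <<'E'
from workcell import readout
from h import *
s=readout.state();print(jig(s["ee_pos"]),s["force"])
E
```

```text
time_s: 10.1
ee_pos: [499.8, -152.9, 38.7]
ee_rot: [-22.1, 89.8, -15.2]
force: [0.4, -0.1, 0.0]
gripper_width: 50.3
time_s: 10.52
ee_pos: [522.7, -149.3, 37.2]
ee_rot: [166.6, 90.0, 173.5]
force: [-3.4, -0.8, 2.2]
gripper_width: 50.4
time_s: 10.93
ee_pos: [542.1, -147.3, 36.9]
ee_rot: [-9.5, 89.9, -2.6]
force: [0.2, 0.2, -0.4]
gripper_width: 50.3
time_s: 11.1
ee_pos: [544.3, -146.9, 36.9]
ee_rot: [-0.4, 90.0, 6.6]
force: [0.6, 0.6, -0.4]
gripper_width: 50.4
[-37.1 -42.8] [ 0.5525979   0.59168262 -0.39355724]
```

```bash
python3 -m creep '[{"translation":[0.2,0.02,0],"delta_rot":[0,0,0]},{"translation":[0.2,0.02,0],"delta_rot":[0,0,0]},{"translation":[0,0,0],"delta_rot":[0,0,0]}]'
python3 -m creep '[{"translation":[0.15,0.02,0],"delta_rot":[0,0,0]},{"translation":[0,0,0],"delta_rot":[0,0,0]}]'
python3 -m creep '[{"translation":[0.15,0.02,0],"delta_rot":[0,0,0]},{"translation":[0,0,0],"delta_rot":[0,0,0]}]'
python3 - <<'E'
from workcell import readout,optics
import cv2
from h import *
s=readout.state();print(jig(s["ee_pos"]),s["force"])
p,dd=optics.grab_frame("side");cv2.imwrite(f"pics/side8.png",cv2.resize(p[130:290,195:350,::-1],None,fx=4,fy=4,interpolation=cv2.INTER_CUBIC))
E
```

```text
time_s: 11.35
ee_pos: [548.3, -146.5, 36.9]
ee_rot: [-4.0, 89.9, 3.0]
force: [-0.6, 0.0, -0.1]
gripper_width: 50.0
time_s: 11.52
ee_pos: [549.1, -146.3, 37.0]
ee_rot: [154.5, 90.0, 161.5]
force: [-3.0, 0.3, 0.7]
gripper_width: 50.4
time_s: 11.68
ee_pos: [549.1, -146.3, 37.0]
ee_rot: [171.8, 89.8, 178.8]
force: [-5.5, -0.8, 4.4]
gripper_width: 50.1
[-32.2 -42.7] [-5.54229446 -0.76363516  4.43868688]
```

View pics/side8.png

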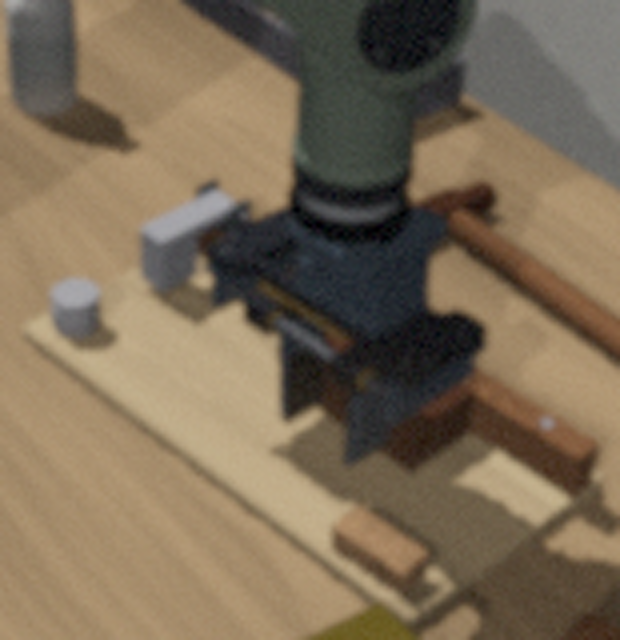

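The block is flush on the fence (5.5 N, finger x within about 1 mm of expected). I'll press slightly more, back off, turn 90° and go behind its end.

```bash
python3 -m creep '[{"translation":[0.2,0.02,0],"delta_rot":[0,0,0]},{"translation":[0,0,0],"delta_rot":[0,0,0]},{"translation":[-0.7,-0.08,0],"delta_rot":[0,0,0]},{"translation":[-2,-0.2,0],"delta_rot":[0,0,0]},{"translation":[0,0,3],"delta_rot":[0,0,0]}]'
python3 -m creep '[{"translation":[0,0,3],"delta_rot":[0,0,-0.1]},{"translation":[0,0,3],"delta_rot":[0,0,-0.1]},{"translation":[0,0,0],"delta_rot":[0,0,-0.1]},{"translation":[0.6,-0.6,0],"delta_rot":[0,0,-0.1]},{"translation":[0.6,-0.6,0],"delta_rot":[0,0,-0.1]}]' -0.7
python3 -m creep '[{"translation":[0.6,-0.6,0],"delta_rot":[0,0,-0.1]},{"translation":[0.6,-0.6,0],"delta_rot":[0,0,-0.1]},{"translation":[0.6,-0.6,0],"delta_rot":[0,0,-0.1]},{"translation":[0.6,-0.6,0],"delta_rot":[0,0,-0.1]},{"translation":[0.6,-0.6,0],"delta_rot":[0,0,-0.1]}]'
python3 -m creep '[{"translation":[0.6,-0.6,0],"delta_rot":[0,0,-0.1]},{"translation":[0.6,-0.6,0],"delta_rot":[0,0,-0.1]},{"translation":[0.6,-0.6,0],"delta_rot":[0,0,-0.1]},{"translation":[0.6,-0.6,0],"delta_rot":[0,0,-0.1]},{"translation":[0.6,-0.6,0],"delta_rot":[0,0,-0.1]}]'
python3 -m creep '[{"translation":[0.6,-0.6,0],"delta_rot":[0,0,-0.071]},{"translation":[0,0,0],"delta_rot":[0,0,0]},{"translation":[0,0,0],"delta_rot":[0,0,0]}]'
python3 - <<'E'
from workcell import readout,optics
import cv2
from h import *
s=readout.state();r=s["ee_rot"];print(s["ee_pos"],jig(s["ee_pos"]),90+r[2]-r[0],s["gripper_width"])
for n,(a,b,c,d) in (("side",(130,290,195,350)),("top",(145,240,220,375))):
    p,dd=optics.grab_frame(n);cv2.imwrite(f"pics/{n}9.png",cv2.resize(p[a:b,c:d,::-1],None,fx=4,fy=4,interpolation=cv2.INTER_CUBIC))
E
```

```text
time_s: 12.15
ee_pos: [518.7, -147.2, 62.1]
ee_rot: [155.3, 89.1, 162.2]
force: [-1.6, 0.3, -0.2]
gripper_width: 50.2
time_s: 12.57
ee_pos: [538.7, -160.8, 128.1]
ee_rot: [13.8, 89.8, -8.2]
force: [0.7, -0.8, 0.2]
gripper_width: 20.1
time_s: 12.98
ee_pos: [568.7, -191.1, 127.1]
ee_rot: [47.4, 89.9, -3.3]
force: [0.1, 1.2, 0.2]
gripper_width: 14.0
time_s: 13.4
ee_pos: [598.7, -221.1, 127.0]
ee_rot: [73.9, 89.9, -5.4]
force: [-0.4, 0.1, 0.3]
gripper_width: 13.7
time_s: 13.65
ee_pos: [604.0, -226.8, 126.8]
ee_rot: [92.1, 90.0, 9.1]
force: [0.0, 0.0, 1.4]
gripper_width: 13.9
[ 604.01664986 -226.77212706  126.80874564] [  12.7 -129.2] 7.025779475549285 13.858505694549109
```

View pics/side9.png

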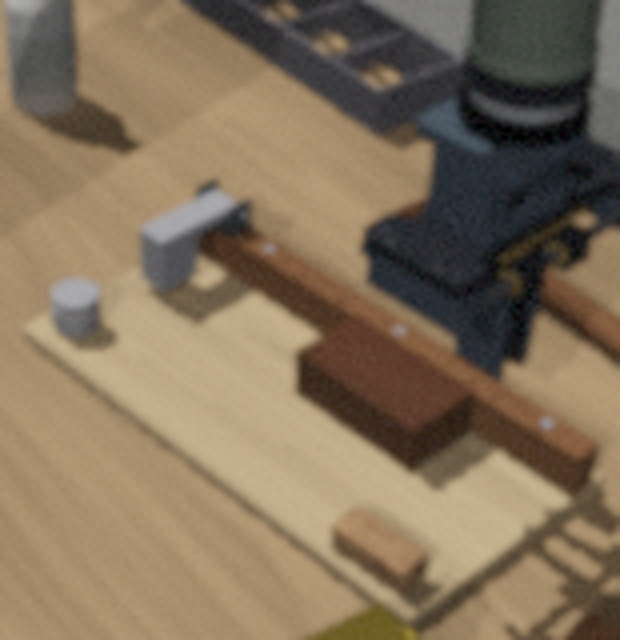

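View pics/top9.png

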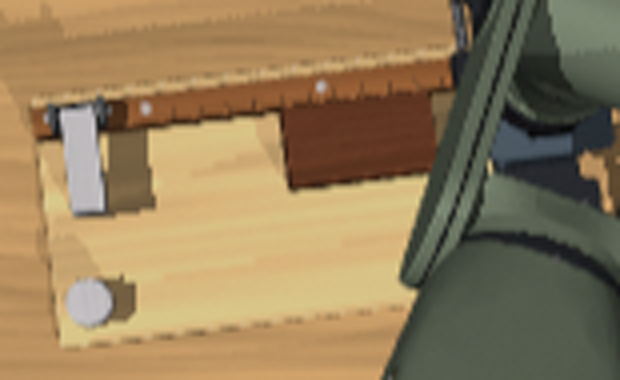

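The block is flush along the fence, and the fingers are behind its end. I'll lower and push along the fence.

```bash
python3 -m creep '[{"translation":[0,0,-3],"delta_rot":[0,0,0]},{"translation":[0,0,-3],"delta_rot":[0,0,0]},{"translation":[0,0,-3],"delta_rot":[0,0,0]},{"translation":[0,0,0],"delta_rot":[0,0,0]},{"translation":[0,0,0],"delta_rot":[0,0,0]}]'
python3 -m creep '[{"translation":[-0.07,0.6,0],"delta_rot":[0,0,0]},{"translation":[-0.07,0.6,0],"delta_rot":[0,0,0]},{"translation":[-0.07,0.6,0],"delta_rot":[0,0,0]},{"translation":[-0.07,0.6,0],"delta_rot":[0,0,0]},{"translation":[-0.07,0.6,0],"delta_rot":[0,0,0]}]'
python3 -m creep '[{"translation":[-0.07,0.6,0],"delta_rot":[0,0,0]},{"translation":[-0.07,0.6,0],"delta_rot":[0,0,0]},{"translation":[-0.07,0.6,0],"delta_rot":[0,0,0]},{"translation":[-0.07,0.6,0],"delta_rot":[0,0,0]},{"translation":[-0.07,0.6,0],"delta_rot":[0,0,0]}]'
python3 -m creep '[{"translation":[-0.07,0.6,0],"delta_rot":[0,0,0]},{"translation":[-0.07,0.6,0],"delta_rot":[0,0,0]},{"translation":[-0.07,0.6,0],"delta_rot":[0,0,0]},{"translation":[-0.07,0.6,0],"delta_rot":[0,0,0]},{"translation":[-0.07,0.6,0],"delta_rot":[0,0,0]}]'
python3 - <<'E'
from workcell import readout,optics
import cv2
from h import *
s=readout.state();r=s["ee_rot"];print(s["ee_pos"],jig(s["ee_pos"]),90+r[2]-r[0],s["force"])
for n,(a,b,c,d) in (("side",(130,290,195,350)),("top",(145,240,220,375))):
    p,dd=optics.grab_frame(n);cv2.imwrite(f"pics/{n}10.png",cv2.resize(p[a:b,c:d,::-1],None,fx=4,fy=4,interpolation=cv2.INTER_CUBIC))
E
```

```text
time_s: 14.17
ee_pos: [602.6, -226.0, 36.0]
ee_rot: [-121.4, 89.8, 155.6]
force: [-0.3, -0.2, 1.4]
gripper_width: 13.8
time_s: 14.58
ee_pos: [601.4, -196.9, 38.9]
ee_rot: [54.8, 89.7, -28.2]
force: [0.5, -2.5, 2.2]
gripper_width: 13.8
time_s: 15.0
ee_pos: [596.6, -166.1, 36.9]
ee_rot: [-50.7, 90.0, -133.7]
force: [-0.1, -3.0, 1.6]
gripper_width: 13.5
time_s: 15.42
ee_pos: [593.0, -136.1, 36.9]
ee_rot: [-127.9, 90.0, 149.0]
force: [-0.4, -2.9, 1.4]
gripper_width: 13.4
[ 592.98105429 -136.06277711   36.86153974] [ 12.6 -37.8] 366.9333182422085 [-0.42758603 -2.85898195  1.42962657]
```

View pics/side10.png

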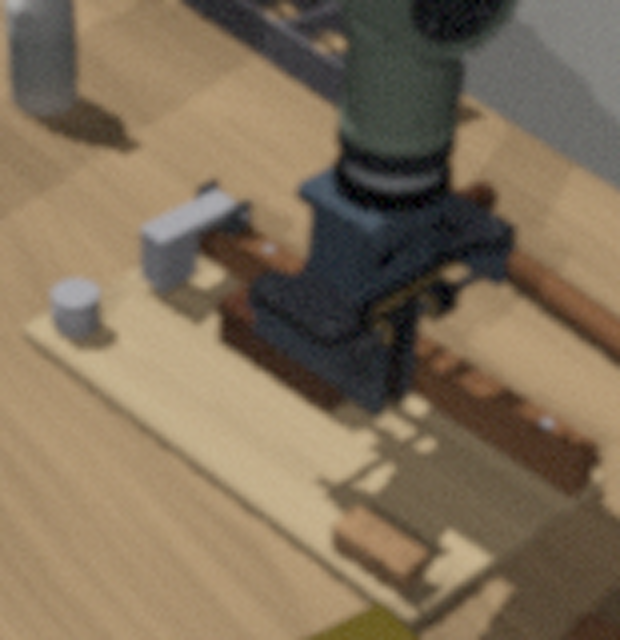

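View pics/top10.png

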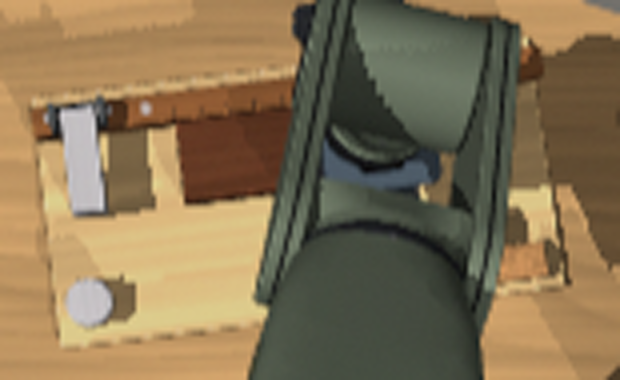

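The block is sliding flush along the fence. TCP y has to go from -38 to about +21, so I'll push on and slow down near the stop.

```bash
python3 -m creep '[{"translation":[-0.07,0.6,0],"delta_rot":[0,0,0]},{"translation":[-0.07,0.6,0],"delta_rot":[0,0,0]},{"translation":[-0.07,0.6,0],"delta_rot":[0,0,0]},{"translation":[-0.07,0.6,0],"delta_rot":[0,0,0]},{"translation":[-0.07,0.6,0],"delta_rot":[0,0,0]}]'
python3 -m creep '[{"translation":[-0.07,0.6,0],"delta_rot":[0,0,0]},{"translation":[-0.07,0.6,0],"delta_rot":[0,0,0]},{"translation":[-0.07,0.5,0],"delta_rot":[0,0,0]},{"translation":[-0.04,0.3,0],"delta_rot":[0,0,0]},{"translation":[0,0,0],"delta_rot":[0,0,0]}]'
python3 -m creep '[{"translation":[-0.02,0.2,0],"delta_rot":[0,0,0]},{"translation":[0,0,0],"delta_rot":[0,0,0]}]'
python3 - <<'E'
from workcell import readout,optics
import cv2
from h import *
s=readout.state();r=s["ee_rot"];print(s["ee_pos"],jig(s["ee_pos"]),90+r[2]-r[0],s["force"])
for n,(a,b,c,d) in (("side",(130,290,195,350)),):
    p,dd=optics.grab_frame(n);cv2.imwrite(f"pics/{n}11.png",cv2.resize(p[a:b,c:d,::-1],None,fx=4,fy=4,interpolation=cv2.INTER_CUBIC))
E
```

```text
time_s: 15.93
ee_pos: [589.3, -105.9, 36.7]
ee_rot: [-124.1, 90.0, 152.8]
force: [0.3, -0.9, -0.5]
gripper_width: 13.3
time_s: 16.35
ee_pos: [587.0, -85.9, 37.0]
ee_rot: [-162.6, 90.0, 114.4]
force: [0.0, -1.4, -0.5]
gripper_width: 13.5
time_s: 16.52
ee_pos: [587.1, -84.6, 37.1]
ee_rot: [111.2, 90.0, 28.1]
force: [0.6, 0.2, 0.3]
gripper_width: 13.7
[587.05515736 -84.57584786  37.08444732] [12.8 14. ] 6.925490728284984 [0.62346536 0.15513372 0.33334739]
```

View pics/side11.png

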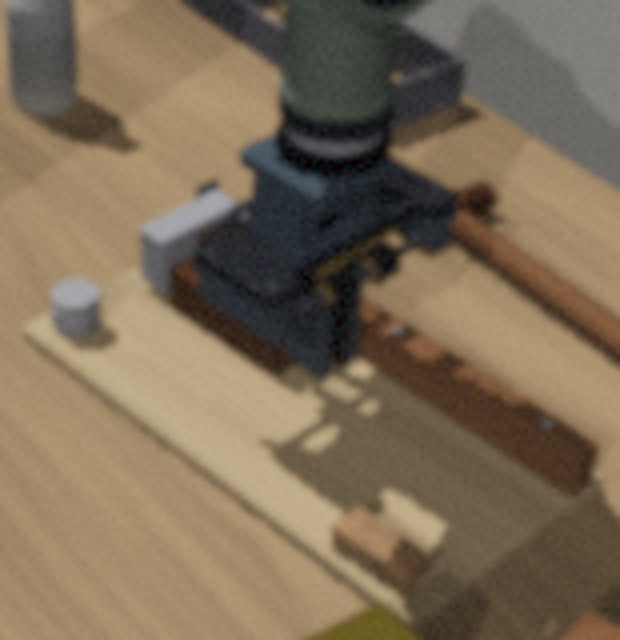

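```bash
python3 -m creep '[{"translation":[-0.02,0.2,0],"delta_rot":[0,0,0]},{"translation":[-0.02,0.2,0],"delta_rot":[0,0,0]},{"translation":[0,0,0],"delta_rot":[0,0,0]}]'
python3 -m creep '[{"translation":[-0.02,0.15,0],"delta_rot":[0,0,0]},{"translation":[0,0,0],"delta_rot":[0,0,0]}]'
python3 -m creep '[{"translation":[-0.02,0.15,0],"delta_rot":[0,0,0]},{"translation":[0,0,0],"delta_rot":[0,0,0]}]'
python3 -m creep '[{"translation":[-0.02,0.15,0],"delta_rot":[0,0,0]},{"translation":[0,0,0],"delta_rot":[0,0,0]}]'
```

```text
time_s: 16.82
ee_pos: [586.7, -80.6, 37.0]
ee_rot: [81.2, 90.0, -1.8]
force: [0.8, -0.5, -0.4]
gripper_width: 13.8
time_s: 16.98
ee_pos: [586.5, -79.2, 37.0]
ee_rot: [79.6, 90.0, -3.5]
force: [-0.3, -0.4, -0.6]
gripper_width: 13.8
time_s: 17.15
ee_pos: [586.4, -78.0, 37.1]
ee_rot: [35.0, 89.9, -48.0]
force: [0.2, -3.3, -0.8]
gripper_width: 13.7
time_s: 17.32
ee_pos: [586.5, -77.9, 37.2]
ee_rot: [18.2, 89.8, -64.8]
force: [1.1, -7.1, -1.5]
gripper_width: 13.7
```

The block met the stop at TCP jig y≈21 with 7 N, as predicted. I'll back off, rise and check.

```bash
python3 -m creep '[{"translation":[0.07,-0.6,0],"delta_rot":[0,0,0]},{"translation":[0.2,-2,0],"delta_rot":[0,0,0]},{"translation":[0,-2,2],"delta_rot":[0,0,0]},{"translation":[0,-2,4],"delta_rot":[0,0,0]},{"translation":[0,-3,4],"delta_rot":[0,0,0]}]'
python3 -m creep '[{"translation":[0,-3,3],"delta_rot":[0,0,0]},{"translation":[0,-4,3],"delta_rot":[0,0,0]},{"translation":[0,-4,0],"delta_rot":[0,0,0]},{"translation":[0,-4,0],"delta_rot":[0,0,0]},{"translation":[0,0,0],"delta_rot":[0,0,0]}]'
python3 - <<'E'
from workcell import readout,optics
import cv2
for n,(a,b,c,d) in (("side",(170,260,220,340)),("top",(145,240,220,375))):
    p,dd=optics.grab_frame(n);k=5 if n=="top" else 6;cv2.imwrite(f"pics/{n}12.png",cv2.resize(p[a:b,c:d,::-1],None,fx=k,fy=k,interpolation=cv2.INTER_CUBIC))
E
```

```text
time_s: 17.73
ee_pos: [587.8, -165.2, 127.8]
ee_rot: [-138.4, 89.8, 138.5]
force: [1.4, 0.3, 0.4]
gripper_width: 13.6
time_s: 18.15
ee_pos: [588.3, -315.3, 182.2]
ee_rot: [18.7, 89.8, -64.6]
force: [0.0, 0.6, -1.4]
gripper_width: 14.0
```

View pics/side12.png

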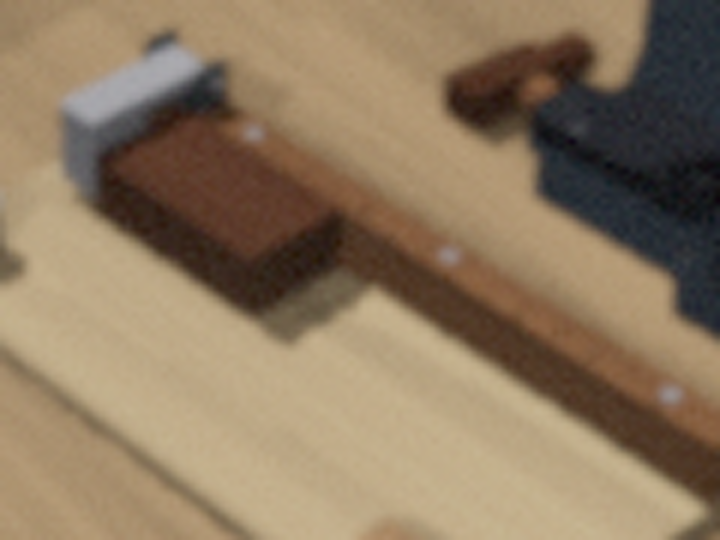

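View pics/top12.png

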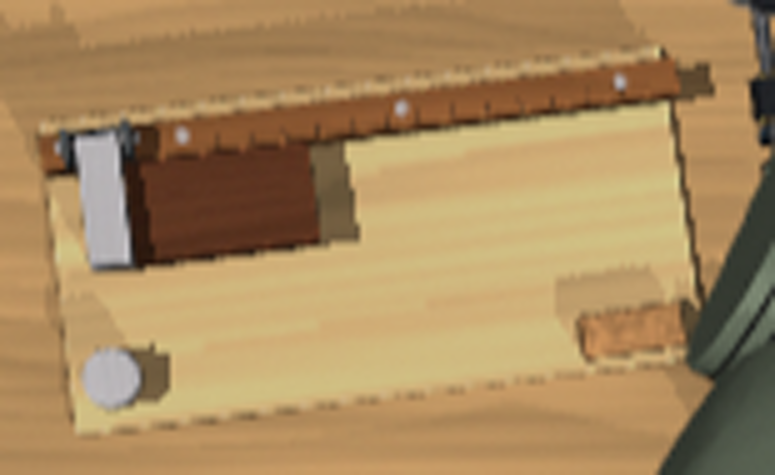

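Run:
```python
from h import *
from workcell import readout
for n,u in (("far",(312,145)),("near",(319,243)),("nearstop",(137,267))):
    print(n,jig(px2w("top",220+u[0]/5-.4,145+u[1]/5-.4,z=50)))
print("foot",jig(px2w("top",220+133/5-.4,145+265/5-.4,z=68)))
s=readout.state();print(s["ee_pos"],s["force"],s["time_s"])
```

```text
far [39.8 36.5]
near [-18.1  39.9]
nearstop [-19.  147.3]
foot [-19.2 149. ]
[ 588.08391395 -309.48858754  181.31036524] [ 0.56395787  0.08139868 -0.65482754] 18.25
```

```bash
python3 -c "
from workcell import env
print(env.job_done())"
```

```text
the job is handed in; nothing more can be done
None
```

The job is handed in at about 18 s of the 72 s allowed. No verdict was returned, so what follows rests on my own checks.

**What I did:**
- With the jaws shut, I pushed the flip stop over from behind and pressed it down on its limit (13.7 N, with the fingertip at z = 68 mm, the height of the bar's top when down).
- I tipped the block over towards the stop from near its top; it fell flat on its broad side.
- I pushed it flush to the fence with two fingers (5.5 N on contact), then along the fence until its end met the stop (7 N at the predicted position).

**Last checks:**
- **Pictures:** The block lies flat against fence and stop, the stop is down, and the tin and sander have not visibly moved. I did not measure the other bystanders again.
- **Long side:** The block's near long side measured x = -18 to -19 mm in the top view. That view reads about 3 mm low on the fence and the stop, so the corrected value is -15 to -16 mm, against -15 mm when flush.
- **End positions:** After correcting about 2 mm of bias in y, the stop end is at about 145 mm (ideal 147) and the other end at 34.5 to 38 mm (ideal 37).
- **Robot:** It stands clear, touching nothing.

**Disagreements:** The two cameras differed by 2 to 3 mm on where the jig is. The contact positions agreed to about 1 mm with a value between the two, so I relied on contact for the final seating.

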